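# Set the length stop and butt the brass bar against it

### The job

Set up the mitre jig for the next saw cut, pushing only with the fingertips. Push the blue length stop along its rail until its sprung ball clicks into the notch beside the red tag, then gently push the brass bar along its channel until its end rests against the stop, without knocking the stop out of the notch. Do not grip, lift or force either of them, and leave the jar, dish, carton and saw where they are.

Things in the scene. Friction and masses are not known exactly. Their poses are not given: they have to be found in the camera images.
- jig: green mitre jig, screwed down: bed 120 x 350 x 16 mm. Its axes: x across the jig (roughly away from the robot), y along it, z up. Origin on the bench below the saw cut; the bed spans x -50..70, y -175..175 mm, top at z 16 mm. All 'jig' values below are in this frame
- saw_slot (a point): middle of the channel floor at the saw cut (jig x -20, y 0, z 16 mm; jig axes). The bar's channel runs along y at x -20 mm, y -167..172 mm, between two fences 4 mm high (tops at z 20 mm); at y -24..20 mm it passes between two dark saw-guide walls, tops at z 44 mm
- rail (a point): middle of the rail's top at its inner end (jig x 30, y 22, z 30 mm; jig axes). The steel rail is 22 mm wide and runs along jig y from 22 to 172 mm; three notches 12 mm wide cross its top, centred at jig y 52, 72 and 92 mm; beyond y 98 mm it is plain
- stop (a joint): travel of the stop along the rail, m: 0 at the outer end (jig +y), 0.103 nearest the saw guide; starts at 0.002 to 0.038, on plain rail; notches at 0.057, 0.077, 0.097. Sliding takes 2 to 3 N; it is drawn into a notch over the last 3 to 4 mm (the push drops to nothing), and leaving a notch takes about 10 N either way, more when fast
- plunger (a joint): drop of the sprung ball in the stop in m: 0 to 0.001 while it rides on the rail top, about 0.0045 when it has dropped into a notch. The black knob on top of the stop goes down with it; it need not be touched
- stop_push (a point): middle of the outer end face (jig +y side) of the blue stop block: face 34 mm wide (jig x 12..46 mm), z 31 to 56 mm; this point at z 46 mm. Push here towards jig -y. The block is 44 mm long in y; the black knob on the middle of its top reaches z 78 mm
- stop_face (a point): middle of the stop's steel arm on the side towards the saw guide (its -y side), over the channel, at z 27 mm: the face that the bar must touch. It lies 22 mm before (jig -y of) the ball and 44 mm before stop_push; the arm spans jig x -33..18 mm, z 22..50 mm
- stop_index (a point): tip of the white pointer on the stop, level along the rail (jig y) with its ball, on the side of the tags (jig x 53, z 32 mm)
- tag_red: red round tag, 16 mm across, 5 mm high, fixed to the bed at jig x 61 mm exactly beside one of the three notches (jig y 52, 72 or 92 mm): marks the notch wanted. Origin at its underside, z 16 mm
- tag_yellow: yellow tag, the same, beside another notch (not wanted)
- tag_white: white tag, the same, beside the remaining notch (not wanted)
- bar: loose brass bar, 14 x 120 x 14 mm, about 0.2 kg, lying in the channel along its y axis with 0.75 mm play each side; origin at the centre of its underside (z 16 mm); its top is at z 30 mm, 10 mm above the fences. It slides with 1 to 2 N
- bar_front (a point): middle of the bar's end towards the stop (its +y end), z 23 mm
- bar_rear (a point): middle of the bar's other end (-y), z 23 mm; push here towards jig +y with the fingertips just above the fences (z 20 mm). It starts 100 to 150 mm on the -y side of the saw cut
- jar: jar with a red cap, 52 mm across, 85 mm high, origin under its centre; leave alone
- dish: shallow green dish, 124 mm across, 20 mm high, origin under its centre; leave alone
- carton: small red and white carton, 55 x 88 x 22 mm, origin under its centre; leave alone
- saw: jeweller's saw lying flat, frame 87 x 150 mm, wooden handle 93 mm long to its -y, 23 mm high; origin at the middle of its blade, frame to +x; leave alone
Not all that is in view belongs to the job. There is more than one size of the bar; the one meant has the size given above.

How it is judged:
On the way, in this order (a step that is already met when the one before it is completed fails the run):
1. the stop has clicked into the notch beside the red tag (y of stop_index in the frame of tag_red between -0.0025 and 0.0025 m and value of joint plunger above 0.002 m), for 0.2 s.
2. the bar's end rests against the stop (y of bar_front in the frame of stop_face above -0.0025 m and value of joint plunger above 0.002 m), for 0.2 s.
At the end, for the whole second after the job is handed in: the stop's pointer stands within 2.5 mm of the red tag along the rail with its ball dropped at least 2 mm into the notch, and the bar lies at rest, flat in its channel, its end no more than 2.5 mm from the stop's face (all of step 2 and y of stop_index in the frame of tag_red between -0.0025 and 0.0025 m and y of bar_front in the frame of stop_face below 0.002 m and z of bar in the frame of jig between 0.0135 and 0.0185 m and angle between the y axis of bar and the y axis of jig, either way round below 0.06 rad and linear speed of bar below 0.01 m/s); the robot touches nothing.
It fails at once if the bar is lifted (z of bar in the frame of jig above 0.026 m).
It fails at once if the bar is gripped or forced (more than 30 N) (contact force between the fingers and bar above 30 N).
It fails at once if the stop is gripped or forced (more than 30 N) (contact force between the fingers and stop above 30 N).
It fails at once if the ball's knob is pulled up (value of joint plunger below -0.0015 m).
It fails at once if a bystander is disturbed (moved more than 15 mm) (distance of any of jar, dish, carton, saw from where it was at the start of the episode above 0.015 m or angle between jar's own z axis and vertical above 0.5 rad).
It also fails if it takes over 62 s, if anything falls off the work surface, if the arm or the gripper's body presses on something with over 40 N, if the wrist force passes 120 N, or if a joint passes its speed limit or range.

### The arm

A 6-joint arm with a two-finger parallel gripper is mounted at the origin on the work surface. World frame = base frame: x ahead of the robot, y to its left, z up, the work surface at z = 0. Lengths are in m, angles in rad, forces in N, time in s.
With the tool pointing down it reaches from about 0.225 to 0.725 m from the base axis. Payload 3.1 kg.
Tool frame: the origin (TCP) lies at the very end of the fingers, on their centre line; the grasp point (between the pads) lies 19 mm behind it; z points along the fingers, y is the direction in which the jaws open and shut (so a half turn about z gives the same grasp; the last joint's range is limited). The gripper opens to 85 mm and grips with 20 to 120 N. Pads are 22 mm wide; open, the fingers measure 114 mm over their backs; the gripper's body (76 mm by 85 mm) begins 54 mm behind the grasp point. The pads swing forward as they close: fully open they stand 13 mm farther back than shut.
Start: joints at [-1.314, 0.048, 0.099, 1.622, 0, 1.443], TCP at [0.197, -0.487, 0.231] pointing down, gripper open.
Joint ranges: [-2.91, 2.91], [-0.99, 1.94], [-1.21, 1.42], [-2.12, 2.29], [-1.49, 1.47], [-3.14, 3.14]. Speed limits (rad/s): [2.79, 2.79, 3.14, 3.14, 3.14, 3.14].

### API

Orientations are given as a unit quaternion [x, y, z, w].
In Python, from station import get_state, viewer, ticket gives the robot as it stands.
- The arm moves only by the tool servo_tool, never from a script. Its argument "targets" is a list of rows, each an object with "dp": the shift along the tool's x, y, z in m, a list of three; "yaw": the turn about the tool's z in degrees. A call has 1 to 5 rows; each row shifts and turns the pose as measured when the row begins, along the tool's axes as they then stand; what a row does not reach is not made up. A row lasts 1/10 s, in which the tool goes at most 50 mm and 8.59 degrees, less where a joint would pass 70% of its speed; a pose out of reach is approached as far as the arm can. A call is refused whole if a number of a shift passes 0.05 or a number of a turn 8.59, either way. A call with a gripper value outside its range is refused whole. "claw" is the finger opening in m, from 0 to 0.0854, set as the call begins (left out, the last holds). The fingers move at their own pace and stop on an object; the grip force is fixed at half the most. Time passes only in rows, so rows that do not move let the fingers close. It gives the time, the measured TCP pose, the force and the opening at its end, in the units of the state.
- get_state(): the state, without advancing time (a new reading comes with each control period).
- viewer.capture(name): name is "scene" or "top" or "wrist"; returns (picture, depth): 384x512x3 uint8, red, green, blue; 384x512 float32, m along the optical axis (not along the pixel's ray), 0 where there is no reading.
- viewer.calibration(name): a dict with "intrinsics" (3x3 intrinsics, pixels), "D" ([k1, k2, p1, p2, k3] as OpenCV has them; the pictures are not rectified), "R" (3x3) and "t" (3): a world point X has camera coordinates R X + t. Camera axes: x right, y down, z forward; pixel columns grow to the right and rows downward; lengths in m; the calibration is good to about 2 mm. A picture is of the moment at which its call begins: read the wrist's pose just before it. calibration takes no time and is no camera call; for the wrist camera it gives the pose at the moment of the call.
- ticket.hand_in(): hands the job in, once; it reports no verdict.
Trained networks look in the newest picture that a camera, given by its name, has taken for a name from the list of things; names that differ only in an ending like _2 or _b are one class to them, and where a whole thing is asked for, a point or a joint stands for the part that bears it (a point fixed in the world has none). Each returns a list of dicts, best first, with "score" (0 to 1); they miss things now and then, are a little off and sometimes report something else, mostly with a low value. They report only what shows in the picture. A call takes as long as a camera call. They do not tell look-alikes from the thing itself.
- viewer.find_in(query, camera): "position" ([row, column] in pixels, amid what is visible of it).
The state is a dict: "time_s": time; "qpos": joint angles; "joint_velocities": joint speeds; "joint_torque": joint torques, N m; "eef_pos": TCP position; "tool_rot": TCP orientation; "ft_force": force on the tool from outside, world axes, zero at the start; "ft_torque": the same for the moment, N m; "width": finger opening in m.
Only numpy, scipy, OpenCV 4.12 (cv2) and the standard library are available. Lean on these libraries where they do the work, as an engineer would, in place of code of your own. Each camera call takes 0.05 s, during which the arm holds its last target. There are 200 camera calls.

## Working session

There is one attempt and no reset: what is moved stays moved. The work goes in short steps, Python scripts to look and compute and a tool call to move; the robot and the scene stay as the last step left them, time stands still between calls to the robot, and variables do not carry over. Pictures are saved under pics/ and viewed, about 8 in all and at most 12, crops included, and the job is handed in when it is done.

Besides the shell and the picture viewer there is one more tool, called after "Emit:" as name(argument=value, ...), one argument or row to a line, values as JSON. servo_tool: Moves the arm, as the interface text tells. Its arguments: {"type":"object","properties":{"targets":{"type":"array","items":{"type":"object","properties":{"dp":{"type":"array","items":{"type":"number"}},"yaw":{"type":"number"}}}},"claw":{"type":"number"}},"required":["targets"]}

```bash
mkdir -p pics; cat > h.py <<'E'
import numpy as np,cv2
from station import get_state,viewer,ticket
def cap(n,f=None):
    c=viewer.calibration(n);p,d=viewer.capture(n)
    if f: cv2.imwrite('pics/'+f,p[:,:,::-1])
    return p,d,{k:np.array(v,float) for k,v in c.items()}
def ray(c,rc):
    u=cv2.undistortPoints(np.array([[[rc[1],rc[0]]]],float),c['intrinsics'],c['D'])[0,0]
    return -c['R'].T@c['t'],c['R'].T@np.array([u[0],u[1],1])
def atz(c,rc,z):
    o,r=ray(c,rc);return o+r*(z-o[2])/r[2]
def dep(c,rc,d):
    o,r=ray(c,rc);return o+r*d[int(rc[0]),int(rc[1])]
def proj(c,X):
    return cv2.projectPoints(np.array(X,float).reshape(-1,1,3),cv2.Rodrigues(c['R'])[0],c['t'],c['intrinsics'],c['D'])[0].reshape(-1,2)
E
python3 - <<'E'
from h import *
s=get_state();print({k:np.round(v,3) for k,v in s.items()})
for n in('top','scene'):
    p,d,c=cap(n,n+'0.png');print(n,-c['R'].T@c['t'])
    np.savez(n+'0.npz',p=p,d=d,**c)
    for q in('jig','tag_red','tag_yellow','tag_white','bar','stop','saw'):
        for r in viewer.find_in(q,n)[:3]: print(n,q,np.round(r['position']),round(r['score'],2),np.round(dep(c,r['position'],d),3))
a=[cv2.imread(f'pics/{n}0.png') for n in('top','scene')]
cv2.imwrite('pics/both.png',cv2.resize(np.vstack(a),None,fx=.78,fy=.78))
E
```

```text
{'time_s': np.float64(0.0), 'qpos': array([-1.314,  0.049,  0.098,  1.622, -0.   ,  1.443]), 'joint_velocities': array([ 0.   , -0.   ,  0.   ,  0.001, -0.002, -0.002]), 'joint_torque': array([ 0.0000e+00, -3.3878e+01,  3.2002e+01,  2.0000e-02, -0.0000e+00,
        0.0000e+00]), 'eef_pos': array([ 0.197, -0.486,  0.23 ]), 'tool_rot': array([ 0.982,  0.191, -0.   , -0.001]), 'ft_force': array([-0.293,  0.257,  0.505]), 'ft_torque': array([-0.011, -0.044,  0.001]), 'width': np.float64(0.086)}
top [ 0.39817223 -0.00893926  1.00348188]
top jig [181. 256.] 0.61 [ 0.526 -0.003  0.015]
top tag_red [181. 262.] 0.25 [ 0.528 -0.018  0.017]
top bar [308. 367.] 0.91 [ 0.223 -0.279  0.017]
top bar [202. 291.] 0.65 [ 0.474 -0.091  0.028]
top bar [259. 240.] 0.47 [0.334 0.032 0.009]
top stop [165. 222.] 0.73 [0.56  0.079 0.056]
top saw [227. 360.] 0.86 [ 0.417 -0.265  0.003]
top saw [144. 332.] 0.64 [ 0.61  -0.18   0.087]
scene [ 0.89635336 -0.32110566  0.790633  ]
scene jig [213. 270.] 0.8 [ 0.527 -0.022  0.018]
scene tag_red [182. 348.] 0.18 [0.582 0.206 0.022]
scene tag_yellow [198. 307.] 0.46 [0.57  0.066 0.055]
scene tag_white [214. 238.] 0.19 [ 0.484 -0.091  0.03 ]
scene bar [190. 128.] 0.75 [ 0.231 -0.283  0.02 ]
scene bar [159. 241.] 0.67 [0.328 0.03  0.013]
scene bar [211. 237.] 0.54 [ 0.479 -0.089  0.033]
scene stop [199. 311.] 0.76 [0.578 0.071 0.056]
scene saw [234. 176.] 0.81 [ 0.424 -0.244  0.009]
```

View pics/top0.png

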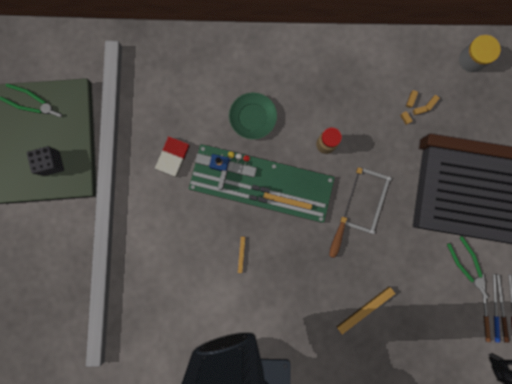

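View pics/scene0.png

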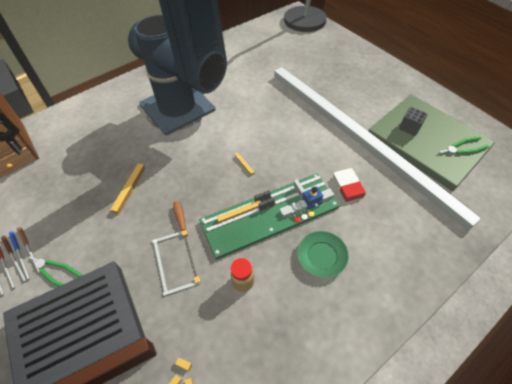

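The top view shows the jig centred at about (181,262). The blue stop is at (220,162) as column,row, and the tags run outward to inward: yellow (231,154), white (239,157), red (247,158). Red is therefore probably the innermost, y = 52. Bar candidates are (290,202) in the channel, loose (367,308) and loose (240,255). I choose the one in the channel.

```bash
python3 - <<'E'
from h import *
z=np.load('top0.npz');p=z['p'];c={k:z[k] for k in('R','t','D','intrinsics')}
hsv=cv2.cvtColor(p,cv2.COLOR_RGB2HSV)
m=((hsv[...,0]>50)&(hsv[...,0]<95)&(hsv[...,1]>110)).astype(np.uint8)
m[:, :180]=0;m[:140]=0;m[235:]=0;m[:,345:]=0
m=cv2.morphologyEx(m,cv2.MORPH_CLOSE,np.ones((15,15)))
k=max(cv2.findContours(m,0,1)[0],key=cv2.contourArea)
r=cv2.minAreaRect(k);b=cv2.boxPoints(r);print(r)
W=np.array([atz(c,(y,x),.016) for x,y in b]);print(W.round(3),np.linalg.norm(np.diff(W,axis=0),axis=1))
print(W.mean(0))
x0,y0=175,125
cv2.imwrite('pics/crop.png',cv2.resize(p[125:235,175:345,::-1],None,fx=4.5,fy=4.5,interpolation=2))
E
```

```text
Traceback (most recent call last):
ValueError: max() iterable argument is empty
```

```bash
python3 - <<'E'
from h import *
z=np.load('top0.npz');p=z['p'];c={k:z[k] for k in('R','t','D','intrinsics')}
p=np.ascontiguousarray(p)
hsv=cv2.cvtColor(p,cv2.COLOR_RGB2HSV)
print(hsv[205,205],p[205,205],hsv[185,320],p[185,320])
g=p.astype(int)
m=((g[...,1]-g[...,0]>25)).astype(np.uint8)
m[:, :180]=0;m[:140]=0;m[235:]=0;m[:,345:]=0
m=cv2.morphologyEx(m,cv2.MORPH_OPEN,np.ones((3,3),np.uint8))
k=np.vstack([q for q in cv2.findContours(m,0,1)[0] if cv2.contourArea(q)>40])
r=cv2.minAreaRect(k);b=cv2.boxPoints(r);print(r)
W=np.array([atz(c,(y,x),.016) for x,y in b]);print(W.round(3),np.linalg.norm(np.diff(W,axis=0),axis=1))
print(W.mean(0))
cv2.imwrite('pics/crop.png',cv2.resize(p[125:235,175:345,::-1],None,fx=4.5,fy=4.5,interpolation=2))
E
```

```text
[ 4 18 99] [99 93 92] [ 73 101  76] [46 76 59]
((261.35296630859375, 182.58822631835938), (137.27516174316406, 45.59669494628906), 14.03624439239502)
[[ 0.506  0.164  0.016]
 [ 0.619  0.14   0.016]
 [ 0.541 -0.197  0.016]
 [ 0.43  -0.17   0.016]] [0.11561928 0.34611201 0.11473654]
[ 0.52402764 -0.0159682   0.016     ]
```

View pics/crop.png

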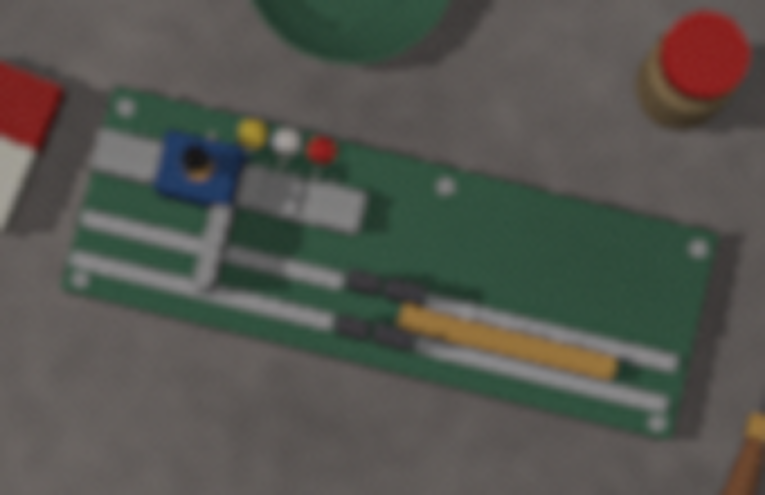

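Crop: yellow (250,135), white (285,140), red (320,150). Red is innermost, so the notch is y = 52. The brass bar lies in the channel at about (510,340), with its rear end at (615,368). The jig yaw is about -13° and its origin is near (0.514, -0.014). Next I turn the tool to lie along jig y and go over the jig.

Emit:
servo_tool(
  targets=[
    {"dp": [0.037, -0.026, -0.004], "yaw": -7.8},
    {"dp": [0.041, -0.02, -0.004], "yaw": -7.8},
    {"dp": [0.043, -0.0145, -0.004], "yaw": -7.8},
    {"dp": [0.045, -0.008, -0.004], "yaw": -7.8},
    {"dp": [0.045, -0.003, -0.004], "yaw": -7.8},
  ],
  claw=0,
)

```text
time_s: 1.3
eef_pos: [0.3222, -0.2956, 0.2495]
tool_rot: [0.858, 0.514, -0.0, -0.0]
ft_force: [1.6, -0.1, -0.4]
width: 0.0119
```

Emit:
servo_tool(
  targets=[
    {"dp": [0.045, 0.0055, -0.01], "yaw": -7.6},
    {"dp": [0.044, 0.011, -0.01], "yaw": -7.6},
    {"dp": [0.042, 0.017, -0.01], "yaw": 0},
    {"dp": [0.042, 0.017, -0.01], "yaw": 0},
    {"dp": [0.042, 0.017, -0.01], "yaw": 0},
  ],
)

```text
time_s: 1.8
eef_pos: [0.4537, -0.0999, 0.3014]
tool_rot: [0.778, 0.628, 0.0, 0.001]
ft_force: [1.6, -1.4, -0.0]
width: 0.0002
```

Emit:
servo_tool(
  targets=[
    {"dp": [0.042, 0.017, 0], "yaw": 0},
    {"dp": [0.042, 0.017, 0], "yaw": 0},
    {"dp": [0, 0, 0], "yaw": 0},
  ],
)

```text
time_s: 2.1
eef_pos: [0.5093, -0.017, 0.3035]
tool_rot: [0.776, 0.631, 0.003, 0.003]
ft_force: [0.2, -0.7, -0.1]
width: -0.0001
```

```bash
python3 - <<'E'
from h import *
s=get_state();print(s['eef_pos'],s['tool_rot'],s['qpos'],s['width'],s['time_s'])
p,d,c=cap('wrist','w1.png');np.savez('w1.npz',p=p,d=d,**c)
print(-c['R'].T@c['t'],c['R'])
E
```

```text
[ 0.50927826 -0.01704022  0.30351314] [0.77604555 0.63066395 0.00293004 0.00277308] [-1.65569244e-01  3.04296600e-02  2.26385572e-01  1.75871647e+00
  7.25991578e-04  1.61119617e+00] -7.72530891029435e-05 2.1
[0.5222712  0.0476461  0.44610139] [[ 0.97882896 -0.20443598  0.00999013]
 [-0.19998876 -0.94486488  0.25929683]
 [-0.04357028 -0.25580516 -0.96574601]]
```

View pics/w1.png

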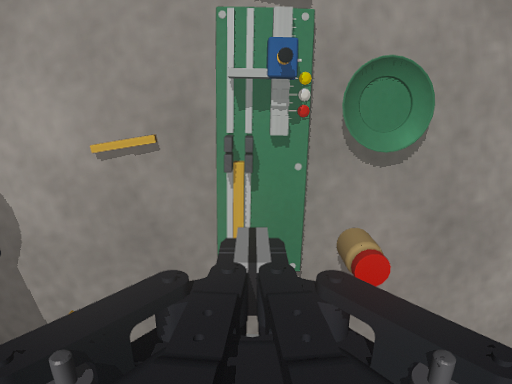

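The wrist view shows the stop at (283,57) with its knob at (285,56), yellow (305,78), white (304,94) and red (303,111). The bar is at (239,200), with its rear hidden by the fingers. I fit the jig pose from the tags and corners.

```bash
python3 - <<'E'
from h import *
z=np.load('w1.npz');p=np.ascontiguousarray(z['p']);d=z['d'];c={k:z[k] for k in('R','t','D','intrinsics')}
g=p.astype(int);r,gg,b=g[...,0],g[...,1],g[...,2]
def blob(m,x0,x1,y0,y1):
    k=np.zeros_like(m);k[y0:y1,x0:x1]=m[y0:y1,x0:x1];y,x=np.nonzero(k);return (y.mean(),x.mean()),len(y),(y.min(),y.max(),x.min(),x.max())
T={}
T['r']=blob((r>120)&(gg<80),292,316,100,122)
T['y']=blob((r>130)&(gg>110)&(b<80),292,316,66,90)
T['w']=blob((r>140)&(gg>140)&(b>130),297,316,86,103)
T['s']=blob((b-r>40)&(b-gg>25),255,310,25,90)
src=[];dst=[]
for k,y in zip('ywr',(.092,.072,.052)):
    X=atz(c,T[k][0],.021);print(k,T[k],X.round(4),'depth',dep(c,T[k][0],d).round(4));src.append((.061,y));dst.append(X[:2])
m=((gg-r>20)&(gg-b>5)).astype(np.uint8);m[:,:200]=0;m[:,330:]=0;m[220:]=0
L=[];R=[]
for v in range(20,210,3):
    x=np.nonzero(m[v])[0]
    if len(x)>3: L.append(atz(c,(v,x[0]-.5),.016)[:2]);R.append(atz(c,(v,x[-1]+.5),.016)[:2])
x=np.arange(225,310,4);t=np.array([np.nonzero(m[:,i])[0][0] for i in x if m[:60,i].any()])
print('toprow',t)
E_=[]
for S in(L,R):
    S=np.array(S);ln=cv2.fitLine(S.astype(np.float32),cv2.DIST_HUBER,0,.001,.001).ravel();print('line',ln)
    E_.append(ln)
src=np.array(src);dst=np.array(dst)
# yaw from lines+tags
dirs=[l[:2]*np.sign(l[1]) for l in E_];ux=np.mean(dirs,0);print([np.degrees(np.arctan2(-q[0],q[1])) for q in dirs+[dst[0]-dst[2]]], np.linalg.norm(dst[0]-dst[2]))
yaw=np.arctan2(-ux[0],ux[1]);Rz=np.array([[np.cos(yaw),-np.sin(yaw)],[np.sin(yaw),np.cos(yaw)]])
o=dst.mean(0)-Rz@src.mean(0);print('origin from tags',o,'yaw',np.degrees(yaw),'res',(dst-o)@Rz-src)
for l in E_: print('edge jig x',(Rz.T@(l[2:]-o)))
print('end jig',Rz.T@(atz(c,(np.median(t)-.5,265),.016)[:2]-o))
np.savez('jig.npz',o=o,Rz=Rz)
print('stop',T['s'])
for rc in [(T['s'][2][0]-.5,282),(T['s'][2][1]+.5,282)]: print('stop edge jig',Rz.T@(atz(c,rc,.056)[:2]-o))
print('depth stop', [dep(c,(v,275),d)[2].round(4) for v in(45,55,70)])
print('bar depth',dep(c,(190,239),d), Rz.T@(dep(c,(190,239),d)[:2]-o),'bar front', Rz.T@(atz(c,(162,239),.03)[:2]-o))
E
```

```text
y ((np.float64(77.8), np.float64(304.975)), 120, (np.int64(72), np.int64(84), np.int64(299), np.int64(311))) [0.596  0.0605 0.021 ] depth [0.5959 0.0605 0.0214]
w ((np.float64(94.16091954022988), np.float64(304.9655172413793)), 87, (np.int64(89), np.int64(100), np.int64(301), np.int64(309))) [0.5926 0.0411 0.021 ] depth [0.5926 0.0411 0.0208]
r ((np.float64(110.5673076923077), np.float64(303.22115384615387)), 104, (np.int64(105), np.int64(116), np.int64(298), np.int64(308))) [0.5869 0.0217 0.021 ] depth [0.5872 0.0216 0.0194]
toprow [7 7 7 7 7 7 7 7 7 7 7 7 8 8 8 9 9 9]
line [0.2206621  0.9753503  0.48282257 0.0607164 ]
line [0.22306265 0.9748041  0.59842837 0.03305494]
[np.float32(-12.747925), np.float32(-12.888981), np.float64(-13.124065883284997)] 0.03984568914948944
origin from tags [ 0.51637994 -0.01555848] yaw -12.818452 res [[-2.50337999e-04 -1.50831528e-04]
 [ 7.13200996e-04  1.46773688e-04]
 [-4.62872066e-04  4.04713516e-06]]
edge jig x [-0.04964359  0.06692883]
edge jig x [0.06921811 0.06560535]
end jig [0.00964311 0.17465466]
stop ((np.float64(56.541489361702126), np.float64(281.78297872340426)), 940, (np.int64(37), np.int64(79), np.int64(268), np.int64(297)))
stop edge jig [0.02750873 0.13322133]
stop edge jig [0.0290851  0.08691764]
depth stop [np.float64(0.0552), np.float64(0.0566), np.float64(0.0562)]
bar depth [ 0.48678309 -0.06021425  0.03017454] [-0.01895179 -0.05010929] bar front [-0.01924991 -0.01334062]
```

The measurements agree: origin (0.5164, -0.0156), yaw -12.8°, bed edges and tags within 1 mm, and tag, stop and bar heights matching the text. The stop's outer face is at jig y ≈ 133 mm. The bar runs from y ≈ -133 to -13. Going behind the stop.

Emit:
servo_tool(
  targets=[
    {"dp": [0.04, 0.009, 0.03], "yaw": 1},
    {"dp": [0.04, 0.009, 0.03], "yaw": 0},
    {"dp": [0.04, 0.009, 0.03], "yaw": 0},
    {"dp": [0.04, 0.009, 0.03], "yaw": 0},
    {"dp": [0.01, 0.0, 0.03], "yaw": 0},
  ],
)

```text
time_s: 2.65
eef_pos: [0.5876, 0.1317, 0.1601]
tool_rot: [0.786, 0.618, 0.007, 0.01]
ft_force: [0.8, -0.4, -0.4]
width: 0.0001
```

```bash
cat > w.py <<'E'
from h import *
z=np.load('jig.npz');s=get_state();e=s['eef_pos'];q=s['tool_rot']
f=np.array(s['ft_force']);print('t',s['time_s'],'jig mm',(z['Rz'].T@(e[:2]-z['o'])*1e3).round(1),'z',round(e[2]*1e3,1),'ang-77.2',np.degrees(2*np.arctan2(q[1],q[0]))-77.18,'F jig',(z['Rz'].T@f[:2]).round(1),f[2].round(1))
E
python3 w.py
```

```text
t 2.65 jig mm [ 36.8 159.4] z 160.1 ang-77.2 -0.7626584608842393 F jig [ 0.9 -0.2] -0.4
```

Emit:
servo_tool(
  targets=[
    {"dp": [0.004, -0.004, 0.03], "yaw": -0.7},
    {"dp": [0.002, -0.002, 0.03], "yaw": 0},
    {"dp": [0, 0, 0.03], "yaw": 0},
    {"dp": [0, 0, 0.02], "yaw": 0},
    {"dp": [0, 0, 0.0], "yaw": 0},
  ],
)

```text
time_s: 3.15
eef_pos: [0.5804, 0.1323, 0.0396]
tool_rot: [0.783, 0.622, 0.001, 0.008]
ft_force: [-0.3, -0.0, -0.8]
width: -0.0002
```

```bash
python3 w.py
```

```text
t 3.15 jig mm [ 29.6 158.4] z 39.6 ang-77.2 -0.2669241405148881 F jig [-0.3 -0.1] -0.8
```

Emit:
servo_tool(
  targets=[
    {"dp": [-0.004, 0, -0.003], "yaw": 0},
    {"dp": [-0.004, 0, 0], "yaw": 0},
    {"dp": [-0.004, 0, 0], "yaw": 0},
    {"dp": [-0.003, 0, 0], "yaw": 0},
    {"dp": [-0.003, 0, 0], "yaw": 0},
  ],
)

```text
time_s: 3.65
eef_pos: [0.5787, 0.113, 0.0486]
tool_rot: [0.784, 0.621, 0.005, 0.009]
ft_force: [-0.3, 3.7, -2.8]
width: 0.0003
```

```bash
python3 w.py
```

```text
t 3.65 jig mm [ 32.3 139.2] z 48.6 ang-77.2 -0.40901106428906076 F jig [-1.1  3.6] -2.8
```

Emit:
servo_tool(
  targets=[
    {"dp": [-0.003, -0.002, 0.004], "yaw": 0.3},
    {"dp": [-0.003, 0, 0.002], "yaw": 0},
    {"dp": [-0.003, 0, 0.001], "yaw": 0},
    {"dp": [-0.003, 0, 0], "yaw": 0},
  ],
)

```text
time_s: 4.05
eef_pos: [0.5768, 0.1023, 0.0451]
tool_rot: [0.785, 0.619, 0.009, 0.01]
ft_force: [0.3, -0.3, -0.2]
width: 0.0002
```

```bash
python3 w.py
```

```text
t 4.05 jig mm [ 32.7 128.3] z 45.1 ang-77.2 -0.6444637175568033 F jig [ 0.4 -0.2] -0.2
```

Emit:
servo_tool(
  targets=[
    {"dp": [-0.003, -0.002, 0.001], "yaw": 0.6},
    {"dp": [-0.003, 0, 0.001], "yaw": 0},
  ],
)

```text
time_s: 4.25
eef_pos: [0.5742, 0.0982, 0.0438]
tool_rot: [0.788, 0.615, 0.011, 0.009]
ft_force: [0.6, 12.4, 6.5]
width: -0.0001
```

Emit:
servo_tool(
  targets=[
    {"dp": [-0.003, 0, 0.0], "yaw": 0},
  ],
)

```text
time_s: 4.35
eef_pos: [0.5741, 0.0984, 0.0441]
tool_rot: [0.788, 0.616, 0.014, 0.007]
ft_force: [3.3, 9.9, -1.8]
width: 0.0008
```

Emit:
servo_tool(
  targets=[
    {"dp": [-0.003, 0, 0.0], "yaw": 0},
  ],
)

```text
time_s: 4.45
eef_pos: [0.5741, 0.0984, 0.0442]
tool_rot: [0.787, 0.616, 0.017, 0.005]
ft_force: [2.7, 9.0, -0.9]
width: -0.0001
```

```bash
python3 w.py
```

```text
t 4.45 jig mm [ 31.  123.9] z 44.2 ang-77.2 -1.0880590409460211 F jig [0.6 9.4] -0.9
```

Emit:
servo_tool(
  targets=[
    {"dp": [-0.005, 0, 0.0], "yaw": 0.5},
  ],
)

```text
time_s: 4.55
eef_pos: [0.5741, 0.0982, 0.0443]
tool_rot: [0.789, 0.614, 0.022, 0.001]
ft_force: [4.8, 14.0, -1.8]
width: -0.0001
```

Emit:
servo_tool(
  targets=[
    {"dp": [-0.005, 0, 0.0], "yaw": 0.5},
  ],
)

```text
time_s: 4.65
eef_pos: [0.5743, 0.0983, 0.0445]
tool_rot: [0.791, 0.611, 0.027, -0.002]
ft_force: [4.8, 12.8, -0.7]
width: 0.0002
```

```bash
python3 w.py
```

```text
t 4.65 jig mm [ 31.2 123.9] z 44.5 ang-77.2 -1.7942016209003384 F jig [ 1.8 13.6] -0.7
```

Emit:
servo_tool(
  targets=[
    {"dp": [-0.0065, 0, 0.0], "yaw": -0.8},
  ],
)

```text
time_s: 4.75
eef_pos: [0.5737, 0.097, 0.0445]
tool_rot: [0.786, 0.618, 0.031, -0.006]
ft_force: [3.0, 11.0, 0.7]
width: 0.0001
```

```bash
python3 w.py
```

```text
t 4.75 jig mm [ 31.  122.5] z 44.5 ang-77.2 -0.7947828590050392 F jig [ 0.5 11.4] 0.7
```

Emit:
servo_tool(
  targets=[
    {"dp": [-0.006, 0, 0.0], "yaw": -0.8},
  ],
)

```text
time_s: 4.85
eef_pos: [0.5729, 0.0941, 0.0446]
tool_rot: [0.78, 0.624, 0.034, -0.007]
ft_force: [-0.5, 4.5, 1.3]
width: 0.0003
```

```bash
python3 w.py
```

```text
t 4.85 jig mm [ 30.8 119.4] z 44.6 ang-77.2 0.16105853969882844 F jig [-1.5  4.3] 1.3
```

Emit:
servo_tool(
  targets=[
    {"dp": [-0.004, 0, 0.0], "yaw": 0},
    {"dp": [-0.004, 0, 0.0], "yaw": 0},
    {"dp": [-0.003, 0, 0.0], "yaw": 0},
  ],
)

```text
time_s: 5.15
eef_pos: [0.5705, 0.0837, 0.0443]
tool_rot: [0.78, 0.625, 0.035, -0.008]
ft_force: [-0.2, 0.1, -0.8]
width: 0.0003
```

```bash
python3 w.py
```

```text
t 5.15 jig mm [ 30.8 108.8] z 44.3 ang-77.2 0.21395059077127598 F jig [-0.2  0. ] -0.8
```

Emit:
servo_tool(
  targets=[
    {"dp": [-0.004, 0, 0.0], "yaw": 0},
    {"dp": [-0.007, 0, 0.0], "yaw": 0},
  ],
)

```text
time_s: 5.35
eef_pos: [0.5687, 0.0763, 0.0438]
tool_rot: [0.779, 0.625, 0.039, -0.011]
ft_force: [1.3, 10.1, 3.6]
width: 0.0002
```

```bash
python3 w.py
```

```text
t 5.35 jig mm [ 30.6 101.2] z 43.8 ang-77.2 0.29884903577904254 F jig [-1.  10.1] 3.6
```

Emit:
servo_tool(
  targets=[
    {"dp": [-0.006, 0, 0.0], "yaw": 0},
  ],
)

```text
time_s: 5.45
eef_pos: [0.5675, 0.0713, 0.0438]
tool_rot: [0.779, 0.625, 0.04, -0.012]
ft_force: [-0.8, 4.0, 2.9]
width: -0.0
```

```bash
python3 w.py
```

```text
t 5.45 jig mm [30.6 96.1] z 43.8 ang-77.2 0.33712958605323706 F jig [-1.7  3.7] 2.9
```

Emit:
servo_tool(
  targets=[
    {"dp": [-0.003, 0, 0.0], "yaw": 0},
    {"dp": [-0.002, 0, 0.0], "yaw": 0},
  ],
)

```text
time_s: 5.65
eef_pos: [0.5662, 0.0653, 0.0436]
tool_rot: [0.779, 0.625, 0.04, -0.012]
ft_force: [0.6, 0.8, 0.0]
width: 0.0002
```

Emit:
servo_tool(
  targets=[
    {"dp": [-0.002, 0, 0.0], "yaw": 0},
  ],
)

```text
time_s: 5.75
eef_pos: [0.5652, 0.0619, 0.0428]
tool_rot: [0.78, 0.625, 0.038, -0.011]
ft_force: [-0.8, -0.9, -0.5]
width: 0.0
```

```bash
python3 w.py
```

```text
t 5.75 jig mm [30.4 86.4] z 42.8 ang-77.2 0.22542197826203392 F jig [-0.6 -1.1] -0.5
```

Emit:
servo_tool(
  targets=[
    {"dp": [0.012, 0, -0.005], "yaw": 0},
    {"dp": [0.005, 0, -0.04], "yaw": 0},
    {"dp": [0, 0, -0.05], "yaw": 0},
    {"dp": [0, 0, -0.05], "yaw": 0},
    {"dp": [-0.03, -0.01, -0.03], "yaw": 0},
  ],
)

```text
time_s: 6.25
eef_pos: [0.5393, 0.0416, 0.2114]
tool_rot: [0.78, 0.625, 0.028, -0.016]
ft_force: [0.1, -0.5, 0.8]
width: 0.0003
```

Emit:
servo_tool(
  targets=[
    {"dp": [-0.04, -0.015, 0], "yaw": 0},
    {"dp": [-0.04, -0.015, 0], "yaw": 0},
    {"dp": [0, 0, 0], "yaw": 0},
  ],
)

```text
time_s: 6.55
eef_pos: [0.4945, -0.0338, 0.2143]
tool_rot: [0.78, 0.625, 0.031, -0.009]
ft_force: [0.4, 0.8, 0.3]
width: 0.0001
```

```bash
python3 w.py; python3 - <<'E'
from h import *
p,d,c=cap('wrist','w2.png');np.savez('w2.npz',p=p,d=d,**c)
z=np.load('jig.npz')
g=p.astype(int);r,gg,b=g[...,0],g[...,1],g[...,2]
m=(r>120)&(gg<80);y,x=np.nonzero(m)
P=proj(c,[[*(z['o']+z['Rz']@[.061,.052]),.021],[*(z['o']+z['Rz']@[.053,.052]),.032],[*(z['o']+z['Rz']@[.03,.052]),.078]]);print(P)
k=(abs(x-P[0,0])<15)&(abs(y-P[0,1])<15);print('red',x[k].mean(),y[k].mean(), (z['Rz'].T@(atz(c,(y[k].mean(),x[k].mean()),.021)[:2]-z['o'])).round(4))
u,v=P[1].astype(int);cr=p[v-65:v+35,u-95:u+35,::-1]
cv2.imwrite('pics/c2.png',cv2.resize(cr,None,fx=6,fy=6,interpolation=2));print(u-95,v-65)
E
```

```text
t 6.55 jig mm [-17.3 -22.7] z 214.3 ang-77.2 0.28520441725896717 F jig [0.2 0.8] 0.3
[[324.09261602 104.24955616]
 [318.68644442 103.57896214]
 [303.7207102  100.41799689]]
red 323.6625 104.23125 [0.0606 0.052 ]
223 38
```

View pics/c2.png

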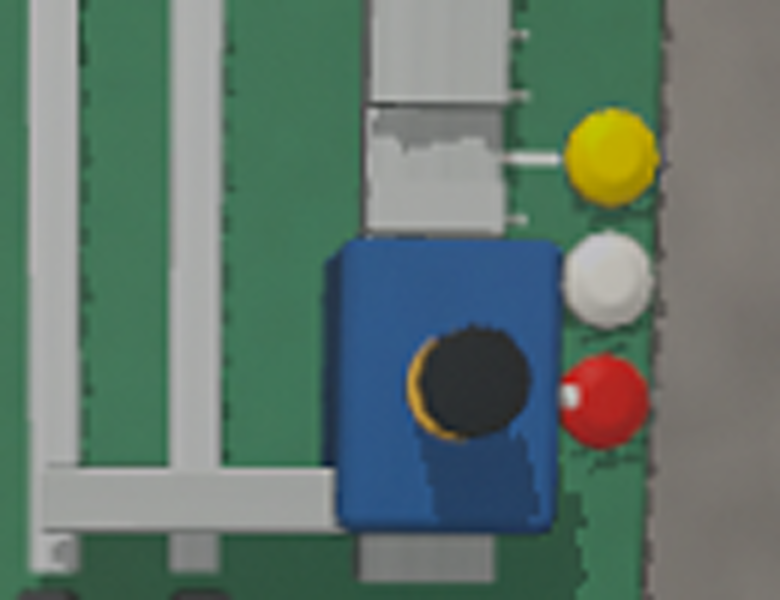

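The pointer tip in the crop at (570,396) is level with the red tag's centre (605,400). I check the knob's height against the first view to confirm the click.

```bash
python3 - <<'E'
from h import *
J=np.load('jig.npz')
for n,cs in(('w1.npz',(56,285)),('w2.npz',(101,302))):
    z=np.load(n);d=z['d'];c={k:z[k] for k in('R','t','D','intrinsics')}
    q=np.array([dep(c,(cs[0]+i,cs[1]+j),d) for i in(-3,-1,1,3) for j in(-3,-1,1,3)])
    print(n,'knob z med',np.median(q[:,2]),'jig xy',J['Rz'].T@(np.median(q,0)[:2]-J['o']))
    b=np.array([dep(c,(cs[0]+i,cs[1]+j),d) for i in (-12,12) for j in(-12,-14,3)]);print('block top z',b[:,2].round(4))
print('pointer jig',J['Rz'].T@(atz(c,(104.0,318.0),.032)[:2]-J['o']))
E
```

```text
w1.npz knob z med 0.07705773604771896 jig xy [0.02940587 0.10977623]
block top z [0.0554 0.0566 0.0572 0.0564 0.0565 0.0559]
w2.npz knob z med 0.07279168147474774 jig xy [0.02945006 0.05179231]
block top z [0.0562 0.0563 0.057  0.0568 0.056  0.057 ]
pointer jig [0.05233733 0.05158733]
```

The knob dropped 4.3 mm and the pointer is at y 51.6 mm, so the stop is in the red notch. Going behind the bar.

Emit:
servo_tool(
  targets=[
    {"dp": [-0.037, -0.001, 0], "yaw": 0},
    {"dp": [-0.037, -0.001, 0], "yaw": 0},
    {"dp": [-0.037, -0.001, 0], "yaw": 0},
    {"dp": [-0.037, 0, 0], "yaw": 0},
    {"dp": [0, 0, 0.03], "yaw": 0},
  ],
)

```text
time_s: 7.1
eef_pos: [0.468, -0.1756, 0.1781]
tool_rot: [0.776, 0.629, 0.034, -0.005]
ft_force: [-0.5, 1.0, -0.6]
width: -0.0001
```

```bash
python3 w.py; python3 - <<'E'
from h import *
z=np.load('top0.npz');c={k:z[k] for k in('R','t','D','intrinsics')};J=np.load('jig.npz')
for rc in((206.8,311.7),(195.3,264.5)): print(J['Rz'].T@(atz(c,rc,.03)[:2]-J['o']))
E
```

```text
t 7.1 jig mm [ -11.7 -166.8] z 178.1 ang-77.2 0.8764145245304604 F jig [-0.7  0.8] -0.6
[-0.02281225 -0.1341983 ]
[-0.02327636 -0.01477853]
```

Emit:
servo_tool(
  targets=[
    {"dp": [0, -0.004, 0.035], "yaw": 0.9},
    {"dp": [0, -0.003, 0.035], "yaw": 0},
    {"dp": [0, -0.001, 0.035], "yaw": 0},
    {"dp": [0, 0, 0.02], "yaw": 0},
    {"dp": [0, 0, 0], "yaw": 0},
  ],
)

```text
time_s: 7.6
eef_pos: [0.4668, -0.1628, 0.0434]
tool_rot: [0.781, 0.624, 0.033, -0.009]
ft_force: [-0.4, 0.3, 0.3]
width: 0.0004
```

```bash
python3 w.py
```

```text
t 7.6 jig mm [ -15.7 -154.6] z 43.4 ang-77.2 0.04215466440764715 F jig [-0.5  0.2] 0.3
```

Emit:
servo_tool(
  targets=[
    {"dp": [-0.002, -0.003, 0.009], "yaw": 0},
    {"dp": [0, -0.001, 0.007], "yaw": 0},
    {"dp": [0, 0, 0.0], "yaw": 0},
  ],
)

```text
time_s: 7.9
eef_pos: [0.465, -0.1621, 0.0277]
tool_rot: [0.78, 0.625, 0.033, -0.009]
ft_force: [-0.4, 0.5, 0.3]
width: 0.0004
```

```bash
python3 w.py
```

```text
t 7.9 jig mm [ -17.6 -154.3] z 27.7 ang-77.2 0.20048858934212888 F jig [-0.5  0.4] 0.3
```

Emit:
servo_tool(
  targets=[
    {"dp": [0.001, -0.002, 0.003], "yaw": 0},
    {"dp": [0.003, 0, 0.0005], "yaw": 0},
    {"dp": [0.003, 0, 0.0002], "yaw": 0},
  ],
)

```text
time_s: 8.2
eef_pos: [0.4668, -0.1557, 0.027]
tool_rot: [0.78, 0.624, 0.034, -0.006]
ft_force: [0.2, 0.5, 0.0]
width: 0.0001
```

```bash
python3 w.py
```

```text
t 8.2 jig mm [ -17.3 -147.6] z 27.0 ang-77.2 0.1582428799485882 F jig [0.1 0.5] 0.0
```

Emit:
servo_tool(
  targets=[
    {"dp": [-0.0005, -0.003, 0.0035], "yaw": 0},
    {"dp": [0, 0, 0], "yaw": 0},
  ],
)

```text
time_s: 8.4
eef_pos: [0.4645, -0.1552, 0.0242]
tool_rot: [0.78, 0.625, 0.034, -0.005]
ft_force: [-0.9, 0.6, -0.1]
width: 0.0003
```

```bash
python3 w.py
```

```text
t 8.4 jig mm [ -19.6 -147.7] z 24.2 ang-77.2 0.19329449011900124 F jig [-1.   0.4] -0.1
```

Emit:
servo_tool(
  targets=[
    {"dp": [0.003, 0, 0.0006], "yaw": 0},
    {"dp": [0.003, 0, 0.0006], "yaw": 0},
    {"dp": [0.003, 0, 0.0006], "yaw": 0},
  ],
)

```text
time_s: 8.7
eef_pos: [0.4672, -0.148, 0.0239]
tool_rot: [0.781, 0.624, 0.034, -0.003]
ft_force: [-1.2, -2.3, 0.8]
width: -0.0001
```

```bash
python3 w.py
```

```text
t 8.7 jig mm [ -18.6 -140. ] z 23.9 ang-77.2 0.10562759213387096 F jig [-0.6 -2.5] 0.8
```

Contact at about 2.5 N, and the bar is sliding. Continuing.

Emit:
servo_tool(
  targets=[
    {"dp": [0.004, -0.0005, 0.0004], "yaw": 0},
    {"dp": [0.004, 0, 0.0004], "yaw": 0},
    {"dp": [0.004, 0, 0.0004], "yaw": 0},
    {"dp": [0.004, 0, 0.0004], "yaw": 0},
  ],
)

```text
time_s: 9.1
eef_pos: [0.4708, -0.1325, 0.0239]
tool_rot: [0.781, 0.624, 0.033, -0.002]
ft_force: [-1.0, -3.0, 3.3]
width: -0.0001
```

```bash
python3 w.py
```

```text
t 9.1 jig mm [ -18.5 -124.2] z 23.9 ang-77.2 0.056086189527476904 F jig [-0.3 -3.2] 3.3
```

Emit:
servo_tool(
  targets=[
    {"dp": [0.004, -0.0005, 0.0002], "yaw": 0},
    {"dp": [0.004, 0, 0.0002], "yaw": 0},
    {"dp": [0.004, 0, 0.0002], "yaw": 0},
    {"dp": [0.003, 0, 0.0002], "yaw": 0},
  ],
)

```text
time_s: 9.5
eef_pos: [0.4742, -0.1159, 0.024]
tool_rot: [0.781, 0.624, 0.033, -0.002]
ft_force: [-0.8, -2.5, 2.1]
width: 0.0002
```

Emit:
servo_tool(
  targets=[
    {"dp": [0.002, 0, 0.0002], "yaw": 0},
    {"dp": [0.002, 0, 0.0002], "yaw": 0},
  ],
)

```text
time_s: 9.7
eef_pos: [0.4754, -0.1116, 0.024]
tool_rot: [0.781, 0.624, 0.033, -0.001]
ft_force: [-0.6, -2.9, 1.6]
width: -0.0003
```

```bash
python3 w.py
```

```text
t 9.7 jig mm [ -18.6 -102.7] z 24.0 ang-77.2 0.11411261499669934 F jig [ 0.1 -3. ] 1.6
```

Emit:
servo_tool(
  targets=[
    {"dp": [0.0015, 0, 0.0002], "yaw": 0},
  ],
)

```text
time_s: 9.8
eef_pos: [0.4759, -0.1101, 0.0239]
tool_rot: [0.781, 0.624, 0.033, -0.001]
ft_force: [-1.5, -3.6, 2.5]
width: -0.0006
```

Emit:
servo_tool(
  targets=[
    {"dp": [0.0015, 0, 0.0002], "yaw": 0},
  ],
)

```text
time_s: 9.9
eef_pos: [0.4759, -0.11, 0.024]
tool_rot: [0.781, 0.624, 0.032, -0.0]
ft_force: [-2.6, -7.7, 3.4]
width: 0.0004
```

```bash
python3 w.py
```

```text
t 9.9 jig mm [ -18.5 -101. ] z 24.0 ang-77.2 0.07771276321355458 F jig [-0.8 -8.1] 3.4
```

The force jumped to 8 N with no motion at the expected place, so the bar is on the stop. Letting it settle, backing off and looking.

Emit:
servo_tool(
  targets=[
    {"dp": [0, 0, 0], "yaw": 0},
    {"dp": [0, 0, 0], "yaw": 0},
    {"dp": [-0.004, 0, 0], "yaw": 0},
    {"dp": [-0.012, 0, 0], "yaw": 0},
    {"dp": [-0.005, 0, -0.04], "yaw": 0},
  ],
)

```text
time_s: 10.4
eef_pos: [0.4634, -0.128, 0.0557]
tool_rot: [0.78, 0.625, 0.03, -0.009]
ft_force: [-1.1, 0.2, 0.1]
width: 0.0002
```

Emit:
servo_tool(
  targets=[
    {"dp": [0, 0, -0.05], "yaw": 0},
    {"dp": [0, 0, -0.05], "yaw": 0},
    {"dp": [0.03, 0, -0.03], "yaw": 0},
    {"dp": [0.03, 0, 0], "yaw": 0},
    {"dp": [0, 0, 0], "yaw": 0},
  ],
)

```text
time_s: 10.9
eef_pos: [0.4721, -0.0778, 0.1964]
tool_rot: [0.782, 0.622, 0.034, -0.01]
ft_force: [-0.8, -0.3, -1.8]
width: -0.0002
```

```bash
python3 w.py; python3 - <<'E'
from h import *
p,d,c=cap('wrist','w3.png');np.savez('w3.npz',p=p,d=d,**c)
J=np.load('jig.npz');f=lambda x,y,z:[*(J['o']+J['Rz']@[x,y]),z]
P=proj(c,[f(.053,.052,.032),f(-.02,.03,.03),f(-.007,.03,.05),f(.03,.052,.0735)]);print(P)
u,v=P[1].astype(int);cv2.imwrite('pics/c3.png',cv2.resize(p[max(v-60,0):v+40,u-30:u+100,::-1],None,fx=6,fy=6,interpolation=2));print(u-30,max(v-60,0))
u,v=P[3].astype(int);print('knob',np.median([dep(c,(v+i,u+j),d) for i in(-2,0,2) for j in(-2,0,2)],axis=0))
E
```

```text
t 10.9 jig mm [-29.3 -70.5] z 196.4 ang-77.2 -0.12658193202744883 F jig [-0.7 -0.5] -1.8
[[336.09335755  49.70634724]
 [255.59565588  73.99412717]
 [271.80192215  70.68397871]
 [321.79376562  37.84917267]]
225 13
knob [0.55703834 0.02948665 0.07318249]
```

View pics/c3.png

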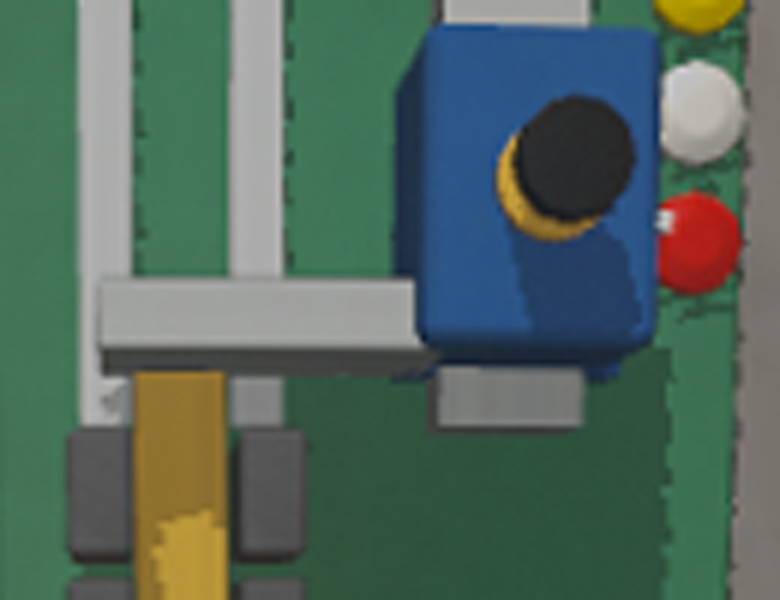

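The bar's end (180,371) meets the foot of the arm's face with no visible gap. The pointer (665,222) is still beside the red tag, and the knob is still down at z 73.2 mm.

```bash
python3 -c "
from h import *
print(ticket.hand_in())"
```

```text
the job is handed in; nothing more can be done
None
```

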